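# Lift the loaded tray out of the toolbox

### The job

I need to get at the tools in the bottom of the open toolbox. Take the timber offcut that was left lying across the box and set it down (do not drop it) to lie on the bare bench, clear of the box; then take the lift-out tray by its bar handle, lift it out level, with the spool and the gear still in it, and hold it level and steady in the air with its underside at least 10 cm above the rim of the box. Finish while still holding the tray up like that; leave the other things on the bench alone.

Things in the scene. Friction and masses are not known exactly. Their poses are not given: they have to be found in the camera images.
- toolbox: Grey steel toolbox, open, heavy, does not move. Outside 150 (x) x 350 (y) mm, walls 4 mm, rim 120 mm above the bench. The lid stands open along its far (+x) long side, leaning back 25 degrees from upright, top edge about 280 mm above the bench. Origin: centre of the underside; x across towards the lid, y along the box. High stools close on the robot's left leave little elbow room there.
- tray: Loose grey plastic lift-out tray, 0.40 kg empty, 136 (x) x 336 (y) mm, walls 36 high, all 3 mm thick. It rests on ledges in the box, underside 60 mm above the bench, 3 mm play to the box all round: comes out straight up. Partitions 30 mm high at y = +-66 mm part off a bay at each end; between them only the handle. Origin: centre of the underside; x across, y along.
- tray_handle (a point): Centre of the tray's black bar handle, 43 mm above the tray's underside, midway along it. The bar runs along the tray's x, 123 mm long, 16 wide (tray's y), 20 high: grip it from above, fingers closing along the tray's y. Its top is 6 mm below the box rim, its lower face 30 mm above the tray floor. Axes as the tray's.
- spool: Wire spool standing in one end bay of the tray (either one), 62 mm diameter, 45 mm high, 0.15 to 0.31 kg: that end of the tray is the heavier, so grip the handle firmly (50 N) and lift slowly. Origin: centre of its underside.
- gear: Blue plastic toothed gear lying flat in the other end bay of the tray, 60 mm diameter, 16 mm high, 0.03 kg. Origin: centre of its underside.
- offcut: Sawn timber offcut, 45 (its x) x 190 (its y) x 38 (its z) mm, about 0.18 kg, lying across the toolbox on the rims of both long walls (its near end overhangs the front), over or right beside the tray handle. Take it across its 45 mm width. Origin: centre of its underside; y along its length. The bench before the box (its -x side) is bare for 250 mm.
- bin: Bystander: red hopper bin with small parts, 136 x 98 x 67 mm, on the bench left of the box. Leave it alone. Origin: centre of its underside.
- fixings: Bystander: small card box of fixings, 60 x 90 x 45 mm, on the bench left of the box. Leave it alone. Origin: centre of its underside.
- tape_measure: Bystander: pocket tape measure standing on the bench left of the box, 36 x 89 x 65 mm. Leave it alone. Origin: centre of its underside.
- cloth_tape: Bystander: roll of black cloth tape lying flat on the bench left of the box, 112 mm diameter, 48 mm high. Leave it alone. Origin: centre of its underside.
Mind the look-alikes: they are no part of the job. What is shaped like the offcut but red is not meant.

How it is judged:
On the way, in this order (a step that is already met when the one before it is completed fails the run):
1. the offcut lies on the bench, let go and at rest, off the toolbox (height (world z) of offcut between -0.01 and 0.042 m and angle between offcut's own y axis and vertical between 1.45 and 1.69 rad and contact force between offcut and toolbox below 0.2 N and contact force between offcut and the arm below 0.2 N and contact force between offcut and the fingers below 0.2 N and linear speed of offcut below 0.03 m/s), for 0.2 s.
2. the tray has been lifted out, clear of the rim (z of tray in the frame of toolbox above 0.125 m and contact force between tray and the fingers above 1 N), for 0.2 s.
At the end, for the whole second after the job is handed in: The fingers hold the tray at its handle (TCP within 80 mm), over 85 mm above the box rim, level within 0.1 rad, slower than 20 mm/s and 0.1 rad/s, touching neither box nor offcut; spool and gear are in the tray; the offcut lies along the bench, at rest, not touching the box (z of tray in the frame of toolbox above 0.205 m and angle between tray's own z axis and vertical below 0.1 rad and linear speed of each of tray, offcut below 0.02 m/s and angular speed of tray below 0.1 rad/s and contact force between the fingers and tray above 1 N and distance between the grasp point and tray_handle below 0.08 m and contact force between each of tray, offcut and toolbox below 0.2 N and contact force between tray and offcut below 0.2 N and x of spool in the frame of tray between -0.067 and 0.067 m and y of spool in the frame of tray between -0.167 and 0.167 m and z of spool in the frame of tray between -0.005 and 0.036 m and x of gear in the frame of tray between -0.067 and 0.067 m and y of gear in the frame of tray between -0.167 and 0.167 m and z of gear in the frame of tray between -0.005 and 0.036 m and height (world z) of offcut between -0.01 and 0.042 m and angle between offcut's own y axis and vertical between 1.45 and 1.69 rad); the arm keeps its last pose, push and grip.
It fails at once if the tray is tipped more than 0.3 rad (angle between tray's own z axis and vertical above 0.3 rad).
It fails at once if the offcut is dropped or thrown (faster than 1 m/s) (linear speed of offcut above 1 m/s).
It fails at once if a bystander on the bench is moved more than 20 mm (distance of any of bin, fixings, tape_measure, cloth_tape from where it was at the start of the episode above 0.02 m).
It also fails if it takes over 58 s, if anything falls off the work surface, if the arm or the gripper's body presses on something with over 40 N, if the wrist force passes 120 N, or if a joint passes its speed limit or range.

### The arm

A 7-joint arm with a two-finger parallel gripper is mounted at the origin on the work surface; the furniture and walls round the work are solid. World frame = base frame: x ahead of the robot, y to its left, z up, the work surface at z = 0. Lengths are in m, angles in rad, forces in N, time in s.
With the tool pointing down it reaches from about 0.425 to 0.925 m from the base axis. Payload 6.8 kg.
Tool frame: the origin (TCP) lies between the finger pads, 19 mm behind the fingertips; this is the grasp point; z points along the fingers, y is the line along which they close (so a half turn about z gives the same grasp; the last joint's range is limited). The gripper opens to 88 mm and grips with 3 to 60 N. Pads are 20 mm wide; open, the fingers measure 115 mm over their backs; the gripper's body (75 mm by 178 mm) begins 61 mm behind the grasp point.
Start: joints at [-1.433, 0.477, 0.022, 1.555, -0.011, 1.109, -0.083], TCP at [0.164, 0.655, 0.241] pointing down, gripper open.
Joint ranges: [-2.96, 2.96], [-0.34, 2.1], [-1.41, 1.46], [0.24, 2.44], [-1.37, 4.51], [0.17, 1.92], [-2.96, 2.96]. Speed limits (rad/s): [2.39, 2.39, 3.14, 3.14, 3.14, 3.14, 3.14].

### API

Orientations are given as a 3x3 rotation matrix whose columns are the frame's x, y, z axes.
In Python, from plant import ctrl, optics gives the robot as it stands. The module is installed in compiled form; this text tells all that it offers.
- The arm moves only by the shell command python3 -m crank 'ROWS' [FORCE]. ROWS is JSON, a list of rows, each an object of numbers: "tx", "ty", "tz": the shift along the tool's x, y, z as a fraction of full scale; "roll": the turn about the tool's z as a fraction of full scale; "grip": the closure, from -1 (fully open) to 1 (shut). A call has 1 to 12 rows; each row is the pose to reach, as a shift and turn from the pose commanded when the call began, along the tool's axes at that moment, turning the shorter way round; what a row does not reach only later rows make up. Full scale, the value 1, is 0.15 m for a shift and 180 degrees for a turn. A row lasts 1/10 s, in which the tool goes at most 50 mm and 8.59 degrees, less where a joint would pass 70% of its speed; a pose out of reach is approached as far as the arm can. A call with a number of a shift or a turn outside -1 to 1 is refused whole. A call with a gripper value outside its range is refused whole. The fingers move at their own pace and stop on an object; FORCE is the grip in N (left out, the last holds). Time passes only in rows, so rows that repeat a pose let the fingers close. It gives the time, the measured TCP pose, the force, the opening and the grip force at its end, in the units of the state.
- ctrl.state(): the state, without advancing time (a new reading comes with each control period).
- optics.capture(name): name is "scene" or "top"; returns a dict with "frame" (420x560x3 uint8, red, green, blue), "depth" (420x560 float32, m along the optical axis (not along the pixel's ray), 0 where there is no reading), "fx", "fy", "cx", "cy" (pixels), "position" and "orientation" of the camera in the world. Camera axes: x right, y up, looking along -z (the intrinsics and any distortion apply to the point x, -y, -z); pixel columns grow to the right and rows downward; lengths in m; the calibration is good to about 2 mm. A picture is of the moment at which its call begins.
- ctrl.job_done(): hands the job in; it is judged then, once.
Trained networks look in the newest picture that a camera, given by its name, has taken for a name from the list of things; names that differ only in an ending like _2 or _b are one class to them, and where a whole thing is asked for, a point or a joint stands for the part that bears it (a point fixed in the world has none). Each returns a list of dicts, best first, with "confidence" (0 to 1); they miss things now and then, are a little off and sometimes report something else, mostly with a low value. They report only what shows in the picture. A call takes as long as a camera call. They do not tell look-alikes from the thing itself.
- optics.find_in(camera, target): "box" ([left, top, width, height] in pixels, round what is visible of it).
- optics.trace(camera, target): "mask" (420x560 bool, what is visible of it) and "box" ([left, top, width, height] in pixels, round what is visible of it).
- optics.mark_of(camera, target): "centre" ([column, row] in pixels: a listed point, or the origin of a listed thing).
The state is a dict: "t": time; "qpos": joint angles; "joint_velocities": joint speeds; "joint_efforts": joint torques, N m; "tcp_pos": TCP position; "orientation": TCP orientation; "force": force on the tool from outside, world axes, zero at the start; "wrist_torque": the same for the moment, N m; "opening": opening from 0.0 (shut) to 1.0 (fully open); "finger_force": force on a finger pad.
Only numpy, scipy, OpenCV 4.12 (cv2) and the standard library are available. Lean on these libraries where they do the work, as an engineer would, in place of code of your own. Each camera call takes 0.05 s, during which the arm holds its last target. There are 200 camera calls.

## Working session

There is one attempt and no reset: what is moved stays moved. The work goes in short steps, Python scripts to look and compute and a shell command to move; the robot and the scene stay as the last step left them, time stands still between calls to the robot, and variables do not carry over. Pictures are saved under pics/ and viewed, at most 10 in all, crops included, and the job is handed in when it is done.

```bash
mkdir -p pics
cat > h.py <<'E'
import numpy as np, cv2
from plant import ctrl, optics
def cloud(c):
    d=c['depth'].astype(float); v,u=np.indices(d.shape)
    p=np.stack([(u-c['cx'])/c['fx']*d,-(v-c['cy'])/c['fy']*d,-d],-1)
    w=p@np.array(c['orientation']).T+np.array(c['position']); w[d==0]=np.nan
    return w
E
python3 - <<'E'
from h import *
s=ctrl.state(); print(s['t'],s['tcp_pos'],np.round(s['orientation'],3).tolist(),s['opening'])
for n in('scene','top'):
    c=optics.capture(n); cv2.imwrite(f'pics/{n}0.png',c['frame'][:,:,::-1]); w=cloud(c); print(n,c['position'])
    for k in('toolbox','tray','offcut','spool','gear','bin','fixings','tape_measure','cloth_tape'):
        for r in optics.trace(n,k)[:2]:
            m=r['mask']; q=w[m]; q=q[~np.isnan(q[:,0])]
            print(k,round(r['confidence'],2),r['box'],np.round(np.median(q,0),3),np.round(np.percentile(q,[2,98],axis=0),3).tolist() if len(q) else '')
E
```

```text
0.0 [0.16411239 0.65417486 0.2404057 ] [[-0.97, 0.243, -0.0], [0.243, 0.97, -0.002], [-0.0, -0.002, -1.0]] 1.0022232213365918
scene [ 0.36187547 -0.77000617  1.02545878]
toolbox 0.68 [317.2, 152.8, 158.8, 192.4] [ 0.736 -0.267  0.147] [[0.538, -0.399, 0.013], [0.785, -0.046, 0.265]]
toolbox 0.3 [311.7, 223.9, 82.9, 32.2] [ 0.598 -0.211  0.158] [[0.505, -0.226, 0.118], [0.694, -0.174, 0.162]]
tray 0.71 [361.4, 289.0, 26.0, 31.7] [ 0.625 -0.348  0.108] [[0.601, -0.37, 0.066], [0.654, -0.318, 0.112]]
tray 0.56 [323.0, 199.2, 79.4, 121.9] [ 0.617 -0.24   0.065] [[0.556, -0.362, 0.06], [0.685, -0.051, 0.114]]
offcut 0.92 [172.2, 274.0, 27.3, 82.1] [ 0.209 -0.31   0.039] [[0.183, -0.39, 0.013], [0.234, -0.206, 0.042]]
offcut 0.59 [308.6, 226.7, 84.8, 27.6] [ 0.597 -0.213  0.158] [[0.507, -0.226, 0.124], [0.689, -0.18, 0.162]]
spool 0.68 [358.5, 289.6, 31.4, 30.6] [ 0.625 -0.348  0.108] [[0.6, -0.369, 0.064], [0.656, -0.315, 0.112]]
gear 0.78 [337.7, 213.8, 22.1, 15.4] [ 0.621 -0.102  0.074] [[0.595, -0.119, 0.064], [0.647, -0.079, 0.082]]
bin 0.78 [309.4, 105.0, 50.0, 42.6] [0.654 0.315 0.
[... 1138 characters left out ...]
] [[0.575, 0.251, -0.003], [0.709, 0.355, 0.065]]
gear 0.54 [286.6, 148.3, 16.8, 10.5] [ 0.619 -0.102  0.072] [[0.593, -0.129, 0.059], [0.643, -0.074, 0.08]]
bin 0.68 [168.0, 124.8, 29.6, 45.2] [0.651 0.308 0.008] [[0.577, 0.251, -0.003], [0.709, 0.355, 0.066]]
fixings 0.89 [180.7, 178.2, 29.1, 23.0] [0.498 0.252 0.045] [[0.464, 0.208, -0.001], [0.534, 0.3, 0.051]]
tape_measure 0.73 [223.0, 143.5, 33.2, 31.1] [0.607 0.101 0.047] [[0.552, 0.051, 0.01], [0.657, 0.154, 0.054]]
tape_measure 0.61 [233.4, 203.9, 21.5, 19.6] [0.405 0.076 0.059] [[0.379, 0.043, 0.005], [0.433, 0.106, 0.068]]
cloth_tape 0.69 [222.9, 146.9, 31.3, 29.6] [0.6   0.102 0.047] [[0.552, 0.052, 0.008], [0.655, 0.154, 0.054]]
```

View pics/scene0.png

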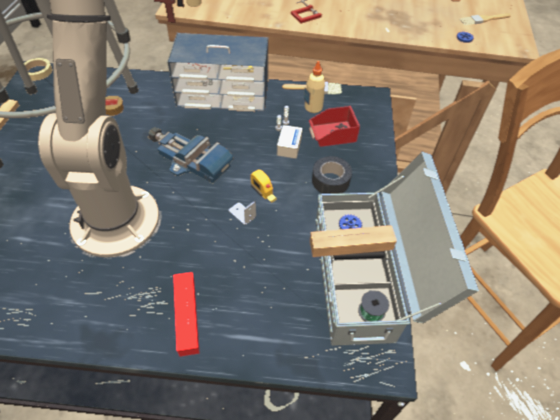

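View pics/top0.png

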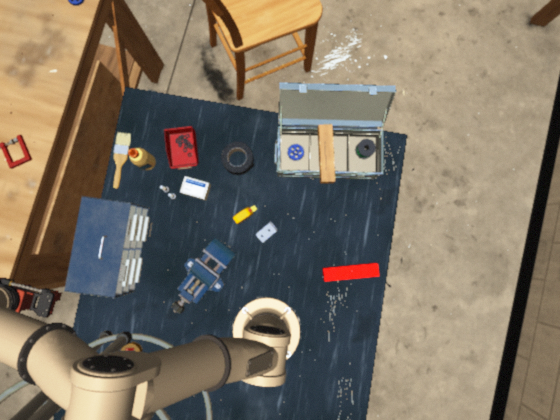

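Run:
```python
from h import *
for n in('scene','top'):
    c=optics.capture(n); w=cloud(c); x,y,z=w[...,0],w[...,1],w[...,2]
    # offcut top
    m=(z>.145)&(z<.175)&(x>.45)&(x<.71)&(y>-.3)&(y<-.1)
    p=w[m]; r=cv2.minAreaRect((p[:,:2]*1000).astype(np.float32)); print(n,'offcut',r,np.median(p[:,2]))
    # rim
    m=(z>.112)&(z<.13)&(x>.45)&(x<.72)&(y>-.5)&(y<.05)
    p=w[m]; r=cv2.minAreaRect((p[:,:2]*1000).astype(np.float32)); print(n,'rim',r,len(p))
    near=p[(p[:,0]<.56)]; print('near rim fit',np.polyfit(near[:,1],near[:,0],1), near[:,1].min(),near[:,1].max())
    # handle: top z~.114
    m=(z>.10)&(z<.119)&(x>.555)&(x<.685)&(y>-.28)&(y<-.14)
    p=w[m]; print(n,'handle',len(p),np.round(np.percentile(p,[2,50,98],axis=0),3).tolist() if len(p) else '')
    q=c['frame'][m]; print(q.mean(0) if len(q) else '')
    # tall stuff
    m=(z>.2); p=w[m]; print('tall',np.round(np.nanpercentile(p,[1,50,99],axis=0),2).tolist())
    for cx in [(320,235)] if n=='scene' else []: print(optics.mark_of(n,'tray_handle'))
```

```text
scene offcut ((599.4880981445312, -201.24444580078125), (190.58212280273438, 48.055419921875), 2.0447967052459717) 0.15852641323220462
scene rim ((611.8524780273438, -219.3065185546875), (360.0324401855469, 216.27772521972656), 89.98529815673828) 2797
near rim fit [0.01750029 0.54570849] -0.39485039003935435 -0.042426000407473685
scene handle 341 [[0.559, -0.234, 0.1], [0.627, -0.224, 0.111], [0.68, -0.217, 0.116]]
[72.51026393 68.10557185 64.06744868]
tall [[-0.32, -0.4, 0.2], [0.06, 0.01, 0.31], [1.26, 0.6, 0.57]]
[{'centre': [355.7, 254.1], 'confidence': 0.87}]
top offcut ((595.5094604492188, -198.09934997558594), (189.48492431640625, 46.38177490234375), 1.9389073848724365) 0.15754424040441894
top rim ((610.6090698242188, -215.0177764892578), (218.3535614013672, 358.8058776855469), 0.08222540467977524) 1389
near rim fit [0.01884776 0.54322259] -0.3906789157309944 -0.03570894608887629
top handle 35 [[0.674, -0.275, 0.1], [0.683, -0.249, 0.111], [0.685, -0.225, 0.118]]
[92.28571429 88.37142857 75.08571429]
tall [[-0.06, -0.35, 0.21], [0.09, 0.21, 0.68], [0.78, 0.64, 0.82]]
```

The scene view shows the timber offcut across the box at about (353,240), and the red look-alike at (186,313). The spool is at the near end at (374,305) and the gear at (349,223). By depth the timber is centred at (0.597, -0.200) with its top at 0.158, and the box is centred at about (0.616, -0.217). Both agree with the given sizes. I'll raise the arm first and swing round to the box.

```bash
cat >> h.py <<'E'
def go(p,yaw=None):
    s=ctrl.state(); R=np.array(s['orientation']); d=R.T@(np.array(p)-s['tcp_pos'])/.15
    y=np.degrees(np.arctan2(R[1,1],R[0,1])); print('t',s['t'],'tcp',np.round(s['tcp_pos'],4),'yaw_y',round(y,2),'d',np.round(d,3),'roll',None if yaw is None else round(-(yaw-y)/180,4),'F',np.round(s['force'],1),'open',round(s['opening'],3),'ff',s['finger_force'], 'tilt',round(float(np.arccos(-R[2,2])),4))
E
python3 -m crank '[{"tz":-0.4,"roll":-0.045,"grip":-1},{"tz":-0.8,"roll":-0.089,"grip":-1},{"tz":-0.8,"roll":-0.089,"grip":-1},{"tz":-0.8,"roll":-0.089,"grip":-1}]' 30; python3 -c "
from h import *
go([.33,.55,.36],92)"
```

```text
t 1.15 tcp [0.1642 0.6547 0.2414] yaw_y 75.91 d [-1.242 -0.408 -0.791] roll -0.0894 F [-0.2  0.   0.1] open 1.001 ff 0.0 tilt 0.0schema error: expected keys tx, ty, tz, roll, grip
```

```bash
python3 -m crank '[{"tx":0,"ty":0,"tz":-0.4,"roll":-0.045,"grip":-1},{"tx":0,"ty":0,"tz":-0.8,"roll":-0.089,"grip":-1},{"tx":0,"ty":0,"tz":-0.8,"roll":-0.089,"grip":-1},{"tx":0,"ty":0,"tz":-0.8,"roll":-0.089,"grip":-1}]' 30; python3 -c "
from h import *
go([.3,.55,.36],92)"
```

```text
t: 1.55
tcp_pos: [0.1647, 0.6563, 0.3661]
orientation: [[-0.999, -0.033, 0.001], [-0.033, 0.999, 0.008], [-0.001, 0.008, -1.0]]
force: [0.2, 0.5, -0.2]
opening: 1.0
finger_force: 0.0
t 1.55 tcp [0.1647 0.6563 0.3661] yaw_y 91.91 d [-0.878 -0.739  0.036] roll -0.0005 F [ 0.2  0.5 -0.2] open 1.0 ff 0.0 tilt 0.0078
```

```bash
python3 -m crank '[{"tx":-0.3,"ty":-0.23,"tz":0,"roll":0,"grip":-1},{"tx":-0.6,"ty":-0.46,"tz":0,"roll":0,"grip":-1},{"tx":-0.93,"ty":-0.7,"tz":0,"roll":0,"grip":-1},{"tx":-0.93,"ty":-0.7,"tz":0,"roll":0,"grip":-1}]' | head -3 &&
python3 -m crank '[{"tx":-0.28,"ty":-0.33,"tz":0,"roll":0,"grip":-1},{"tx":-0.56,"ty":-0.66,"tz":0,"roll":0,"grip":-1},{"tx":-0.85,"ty":-1,"tz":0,"roll":0,"grip":-1},{"tx":-0.85,"ty":-1,"tz":0,"roll":0,"grip":-1},{"tx":-0.85,"ty":-1,"tz":0,"roll":0,"grip":-1}]' ; python3 -c "
from h import *
go([.53,.25,.36],92);print(ctrl.state()['qpos'])"
```

```text
t: 1.95
tcp_pos: [0.312, 0.5505, 0.3601]
orientation: [[-1.0, -0.027, 0.001], [-0.027, 1.0, -0.003], [-0.001, -0.003, -1.0]]
t: 2.45
tcp_pos: [0.4453, 0.4015, 0.3604]
orientation: [[-1.0, -0.021, 0.002], [-0.021, 1.0, -0.004], [-0.002, -0.004, -1.0]]
force: [-0.1, -0.8, 0.4]
opening: 1.002
finger_force: 0.0
t 2.45 tcp [0.4453 0.4015 0.3604] yaw_y 91.23 d [-0.543 -1.022  0.008] roll -0.0043 F [-0.1 -0.8  0.4] open 1.002 ff 0.0 tilt 0.0044
[-0.93589211  0.26549067  0.12136745  1.59391206 -0.02889269  1.28600757
  0.78172785]
```

```bash
python3 -m crank '[{"tx":-0.18,"ty":-0.33,"tz":0,"roll":0,"grip":-1},{"tx":-0.36,"ty":-0.66,"tz":0,"roll":0,"grip":-1},{"tx":-0.54,"ty":-1,"tz":0,"roll":0,"grip":-1},{"tx":-0.54,"ty":-1,"tz":0,"roll":0,"grip":-1}]' | head -3 &&
python3 -m crank '[{"tx":-0.15,"ty":-0.33,"tz":0,"roll":0,"grip":-1},{"tx":-0.3,"ty":-0.66,"tz":0,"roll":0,"grip":-1},{"tx":-0.45,"ty":-1,"tz":0,"roll":0,"grip":-1},{"tx":-0.45,"ty":-1,"tz":0,"roll":0,"grip":-1}]' | head -3 &&
python3 -m crank '[{"tx":-0.07,"ty":-0.33,"tz":0,"roll":0,"grip":-1},{"tx":-0.13,"ty":-0.66,"tz":0,"roll":0,"grip":-1},{"tx":-0.2,"ty":-1,"tz":0,"roll":0,"grip":-1},{"tx":-0.2,"ty":-1,"tz":0,"roll":0,"grip":-1},{"tx":-0.2,"ty":-1,"tz":0,"roll":0,"grip":-1}]' ; python3 -c "
from h import *
go([.625,-.2,.25],92);print(ctrl.state()['qpos'])"
```

```text
t: 2.85
tcp_pos: [0.5276, 0.2562, 0.3603]
orientation: [[-1.0, -0.027, -0.0], [-0.027, 1.0, -0.003], [0.0, -0.003, -1.0]]
t: 3.25
tcp_pos: [0.5995, 0.1075, 0.3603]
orientation: [[-1.0, -0.025, -0.001], [-0.025, 1.0, -0.003], [0.001, -0.003, -1.0]]
t: 3.75
tcp_pos: [0.633, -0.0356, 0.3603]
orientation: [[-1.0, -0.031, -0.002], [-0.031, 1.0, -0.0], [0.002, -0.0, -1.0]]
force: [0.6, 0.9, -0.5]
opening: 1.002
finger_force: 0.0
t 3.75 tcp [ 0.633  -0.0356  0.3603] yaw_y 91.77 d [ 0.086 -1.094  0.735] roll -0.0013 F [ 0.6  0.9 -0.5] open 1.002 ff 0.0 tilt 0.0016
[-0.30682206  0.33651171  0.35720921  1.52344238 -0.11983553  1.30491546
  1.66545025]
```

```bash
python3 -m crank '[{"tx":0.02,"ty":-0.33,"tz":0.1,"roll":0,"grip":-1},{"tx":0.04,"ty":-0.66,"tz":0.2,"roll":0,"grip":-1},{"tx":0.07,"ty":-1,"tz":0.4,"roll":0,"grip":-1},{"tx":0.07,"ty":-1,"tz":0.6,"roll":0,"grip":-1},{"tx":0.07,"ty":-1,"tz":0.6,"roll":0,"grip":-1},{"tx":0.07,"ty":-1,"tz":0.6,"roll":0,"grip":-1}]' |head -3
python3 - <<'E'
from h import *
go([.62,-.2,.145],92);print(ctrl.state()['qpos'])
c=optics.capture('scene'); cv2.imwrite('pics/scene1.png',c['frame'][:,:,::-1])
w=cloud(c); x,y,z=w[...,0],w[...,1],w[...,2]
m=(z>.145)&(z<.17)&(x>.48)&(x<.56)&(y>-.26)&(y<-.15); p=w[m]; print(np.percentile(p,[2,50,98],axis=0))
E
```

```text
t: 4.35
tcp_pos: [0.6284, -0.1816, 0.271]
orientation: [[-0.999, -0.037, -0.002], [-0.037, 0.999, 0.002], [0.002, 0.002, -1.0]]
t 4.35 tcp [ 0.6284 -0.1816  0.271 ] yaw_y 92.13 d [ 0.059 -0.122  0.84 ] roll 0.0007 F [0.5 0.4 0.3] open 0.999 ff 0.0 tilt 0.0026
[-0.08960171  0.43649577  0.38614426  1.59443318 -0.17725199  1.14729622
  1.94511117]
[[ 0.50481921 -0.22656877  0.14701618]
 [ 0.53115936 -0.20756713  0.15842748]
 [ 0.55837409 -0.18192095  0.1618398 ]]
```

View pics/scene1.png

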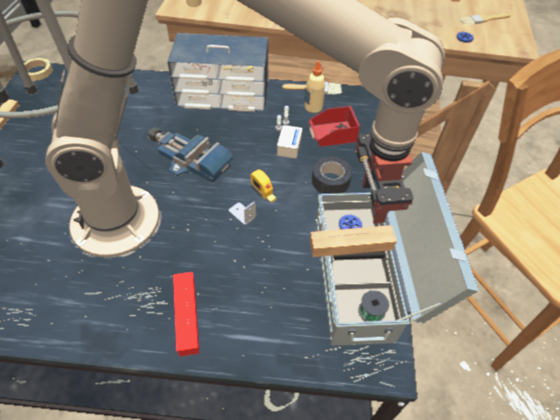

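The gripper hangs right above the timber at about (353,240), and the lid is clear. Next I descend and grip.

```bash
python3 -m crank '[{"tx":0.09,"ty":-0.12,"tz":0,"roll":0,"grip":-1},{"tx":0.09,"ty":-0.12,"tz":0.25,"roll":0,"grip":-1},{"tx":0.09,"ty":-0.12,"tz":0.5,"roll":0,"grip":-1},{"tx":0.09,"ty":-0.12,"tz":0.7,"roll":0,"grip":-1},{"tx":0.09,"ty":-0.12,"tz":0.83,"roll":0,"grip":-1},{"tx":0.09,"ty":-0.12,"tz":0.83,"roll":0,"grip":-1},{"tx":0.09,"ty":-0.12,"tz":0.83,"roll":0,"grip":-1}]' 30
python3 -m crank '[{"tx":0,"ty":0,"tz":0,"roll":0,"grip":1},{"tx":0,"ty":0,"tz":0,"roll":0,"grip":1},{"tx":0,"ty":0,"tz":0,"roll":0,"grip":1},{"tx":0,"ty":0,"tz":0,"roll":0,"grip":1},{"tx":0,"ty":0,"tz":0,"roll":0,"grip":1},{"tx":0,"ty":0,"tz":0,"roll":0,"grip":1},{"tx":0,"ty":0,"tz":0,"roll":0,"grip":1}]' 30
```

```text
t: 5.1
tcp_pos: [0.6168, -0.2019, 0.1487]
orientation: [[-0.999, -0.036, 0.003], [-0.036, 0.999, 0.0], [-0.003, 0.0, -1.0]]
force: [0.5, -0.4, 0.7]
opening: 1.0
finger_force: 0.0
t: 5.8
tcp_pos: [0.6152, -0.2028, 0.147]
orientation: [[-0.999, -0.034, 0.0], [-0.034, 0.999, 0.001], [-0.0, 0.001, -1.0]]
force: [-0.2, 2.6, 2.3]
opening: 0.508
finger_force: 30.0
```

```bash
python3 -m crank '[{"tx":0,"ty":0,"tz":-0.05,"roll":0,"grip":1},{"tx":0,"ty":0,"tz":-0.12,"roll":0,"grip":1},{"tx":0,"ty":0,"tz":-0.22,"roll":0,"grip":1},{"tx":0,"ty":0,"tz":-0.35,"roll":0,"grip":1},{"tx":0,"ty":0,"tz":-0.5,"roll":0,"grip":1},{"tx":0,"ty":0,"tz":-0.5,"roll":0,"grip":1}]' 30
python3 -m crank '[{"tx":0.1,"ty":0,"tz":0,"roll":0,"grip":1},{"tx":0.25,"ty":0,"tz":0,"roll":0,"grip":1},{"tx":0.4,"ty":0,"tz":0,"roll":0,"grip":1},{"tx":0.6,"ty":0,"tz":0,"roll":0,"grip":1},{"tx":0.8,"ty":0,"tz":0,"roll":0,"grip":1},{"tx":0.95,"ty":0,"tz":0,"roll":0,"grip":1},{"tx":1,"ty":0,"tz":0,"roll":0,"grip":1},{"tx":1,"ty":0,"tz":0,"roll":0,"grip":1}]' 30
python3 -m crank '[{"tx":0.1,"ty":0,"tz":0,"roll":0,"grip":1},{"tx":0.2,"ty":0,"tz":0,"roll":0,"grip":1},{"tx":0.2,"ty":0,"tz":0.1,"roll":0,"grip":1},{"tx":0.2,"ty":0,"tz":0.25,"roll":0,"grip":1},{"tx":0.2,"ty":0,"tz":0.45,"roll":0,"grip":1},{"tx":0.2,"ty":0,"tz":0.65,"roll":0,"grip":1},{"tx":0.2,"ty":0,"tz":0.8,"roll":0,"grip":1},{"tx":0.2,"ty":0,"tz":0.9,"roll":0,"grip":1},{"tx":0.2,"ty":0,"tz":0.9,"roll":0,"grip":1},{"tx":0.2,"ty":0,"tz":0.9,"roll":0,"grip":1}]' 30
python3 - <<'E'
from h import *
go([.43,-.2,.028],92);print(ctrl.state()['qpos'])
c=optics.capture('scene'); cv2.imwrite('pics/scene2.png',c['frame'][:,:,::-1])
E
```

```text
t: 6.4
tcp_pos: [0.6169, -0.2048, 0.2262]
orientation: [[-0.999, -0.033, 0.007], [-0.033, 0.999, -0.002], [-0.007, -0.002, -1.0]]
force: [0.2, -0.3, -2.3]
opening: 0.512
finger_force: 30.0
t: 7.2
tcp_pos: [0.4646, -0.2087, 0.2219]
orientation: [[-0.999, -0.033, 0.0], [-0.033, 0.999, 0.0], [-0.0, 0.0, -1.0]]
force: [0.2, 0.3, -0.6]
opening: 0.512
finger_force: 30.0
t: 8.2
tcp_pos: [0.4349, -0.2098, 0.0871]
orientation: [[-0.999, -0.034, -0.0], [-0.034, 0.999, -0.0], [0.0, -0.0, -1.0]]
force: [0.4, 0.3, -1.6]
opening: 0.51
finger_force: 30.0
t 8.2 tcp [ 0.4349 -0.2098  0.0871] yaw_y 91.93 d [0.03  0.066 0.394] roll -0.0004 F [ 0.4  0.3 -1.6] open 0.51 ff 29.99669909477234 tilt 0.0004
[ 0.02990769  0.40567558  0.35306806  2.1538206  -0.2372227   0.61836294
  2.15535674]
```

View pics/scene2.png

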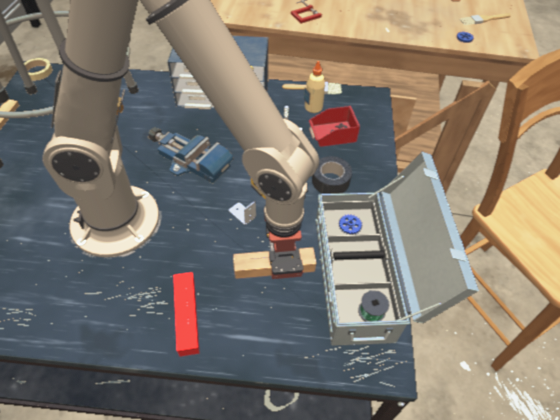

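The timber is held level at about (275,262), clear in front of the box. The bar handle is now exposed at about (358,255). Next I lower the timber gently.

```bash
python3 -m crank '[{"tx":0,"ty":0,"tz":0.1,"roll":0,"grip":1},{"tx":0,"ty":0,"tz":0.2,"roll":0,"grip":1},{"tx":0,"ty":0,"tz":0.28,"roll":0,"grip":1},{"tx":0,"ty":0,"tz":0.34,"roll":0,"grip":1},{"tx":0,"ty":0,"tz":0.37,"roll":0,"grip":1},{"tx":0,"ty":0,"tz":0.39,"roll":0,"grip":1},{"tx":0,"ty":0,"tz":0.4,"roll":0,"grip":1},{"tx":0,"ty":0,"tz":0.4,"roll":0,"grip":1}]' 30
python3 - <<'E'
from h import *
c=optics.capture('scene'); w=cloud(c); x,y,z=w[...,0],w[...,1],w[...,2]
m=(z>.02)&(z<.06)&(x>.3)&(x<.39)&(y>-.26)&(y<-.15); p=w[m]; print(np.percentile(p,[2,50,98],axis=0))
go([.43,-.2,.027])
E
```

```text
t: 9.05
tcp_pos: [0.4353, -0.2097, 0.0271]
orientation: [[-0.999, -0.034, 0.001], [-0.034, 0.999, -0.0], [-0.001, -0.0, -1.0]]
force: [0.4, -0.4, -2.3]
opening: 0.512
finger_force: 30.0
[[ 0.32648307 -0.23656995  0.02267695]
 [ 0.35724414 -0.21785851  0.03845439]
 [ 0.38849915 -0.19104297  0.04263898]]
t 9.1 tcp [ 0.4354 -0.2098  0.0271] yaw_y 91.93 d [0.034 0.066 0.001] roll None F [ 0.7 -0.5 -2.5] open 0.507 ff 29.996626675128937 tilt 0.0006
```

```bash
python3 -m crank '[{"tx":0,"ty":0,"tz":0.01,"roll":0,"grip":1},{"tx":0,"ty":0,"tz":0.01,"roll":0,"grip":1},{"tx":0,"ty":0,"tz":0.015,"roll":0,"grip":1},{"tx":0,"ty":0,"tz":0.015,"roll":0,"grip":1}]' 30
```

```text
t: 9.5
tcp_pos: [0.4354, -0.2098, 0.0268]
orientation: [[-0.999, -0.033, 0.001], [-0.033, 0.999, 0.001], [-0.001, 0.001, -1.0]]
force: [-6.7, 4.3, 31.7]
opening: 0.51
finger_force: 30.0
```

```bash
python3 -m crank '[{"tx":0,"ty":0,"tz":-0.01,"roll":0,"grip":1},{"tx":0,"ty":0,"tz":-0.01,"roll":0,"grip":1},{"tx":0,"ty":0,"tz":-0.01,"roll":0,"grip":-1},{"tx":0,"ty":0,"tz":-0.01,"roll":0,"grip":-1},{"tx":0,"ty":0,"tz":-0.01,"roll":0,"grip":-1},{"tx":0,"ty":0,"tz":-0.01,"roll":0,"grip":-1},{"tx":0,"ty":0,"tz":-0.01,"roll":0,"grip":-1},{"tx":0,"ty":0,"tz":-0.01,"roll":0,"grip":-1},{"tx":0,"ty":0,"tz":-0.01,"roll":0,"grip":-1}]' 30
python3 -m crank '[{"tx":0,"ty":0,"tz":-0.1,"roll":0,"grip":-1},{"tx":0,"ty":0,"tz":-0.3,"roll":0,"grip":-1},{"tx":0,"ty":0,"tz":-0.6,"roll":0,"grip":-1},{"tx":0,"ty":0,"tz":-0.9,"roll":0,"grip":-1},{"tx":0,"ty":0,"tz":-1,"roll":0,"grip":-1},{"tx":0,"ty":0,"tz":-1,"roll":0,"grip":-1},{"tx":0,"ty":0,"tz":-1,"roll":0,"grip":-1}]' 50
python3 - <<'E'
from h import *
for n in('scene','top'):
    c=optics.capture(n); w=cloud(c); x,y,z=w[...,0],w[...,1],w[...,2]
    m=(z>.03)&(z<.05)&(x>.28)&(x<.53)&(y>-.27)&(y<-.13); p=w[m]; print(n,'offcut',cv2.minAreaRect((p[:,:2]*1000).astype(np.float32)),np.median(p[:,2]))
    # handle: dark, z~.113
    dark=c['frame'].max(2)<70
    m=dark&(z>.1)&(z<.122)&(x>.545)&(x<.695)&(y>-.26)&(y<-.17); p=w[m]; print('handle',len(p),cv2.minAreaRect((p[:,:2]*1000).astype(np.float32)) if len(p)>4 else '',np.percentile(p,[2,50,98],axis=0) if len(p) else '')
    m=(z>.1)&(z<.122)&(x>.57)&(x<.67)&(y>-.26)&(y<-.17);p=w[m]; print(len(p),np.percentile(p,[2,50,98],axis=0) if len(p) else '')
    for r in optics.mark_of(n,'tray_handle')[:1]:
        u,v=r['centre']; f=np.array([(u-c['cx'])/c['fx'],-(v-c['cy'])/c['fy'],-1.]); d=np.array(c['orientation'])@f; o=np.array(c['position']); print('mark',r['confidence'],o+d*(.103-o[2])/d[2])
    if n=='scene':cv2.imwrite('pics/scene3.png',c['frame'][:,:,::-1])
go([.616,-.217,.25],91)
E
```

```text
t: 10.4
tcp_pos: [0.4351, -0.2096, 0.026]
orientation: [[-0.999, -0.034, -0.0], [-0.034, 0.999, 0.0], [0.0, 0.0, -1.0]]
force: [0.0, -0.5, 0.9]
opening: 1.0
finger_force: 0.0
t: 11.1
tcp_pos: [0.4348, -0.2092, 0.1756]
orientation: [[-0.999, -0.034, -0.0], [-0.034, 0.999, 0.0], [0.0, 0.0, -1.0]]
force: [-0.0, 0.3, 0.0]
opening: 0.998
finger_force: 0.0
scene offcut ((420.30670166015625, -211.08192443847656), (189.71514892578125, 47.80003356933594), 1.636723518371582) 0.03853154719514745
handle 223 ((616.3477783203125, -221.0166778564453), (118.82942962646484, 17.057071685791016), 1.1208070516586304) [[ 0.55908537 -0.22780368  0.1018925 ]
 [ 0.62101517 -0.22451605  0.11055596]
 [ 0.6734801  -0.21481866  0.11544554]]
343 [[ 0.57227618 -0.22782604  0.10084815]
 [ 0.61988669 -0.222538    0.11190149]
 [ 0.66780076 -0.21120953  0.11652841]]
mark 0.64 [ 0.61605948 -0.21907644  0.103     ]
top offcut ((463.0575256347656, -186.96090698242188), (30.345497131347656, 110.10396575927734), 74.48651123046875) 0.03801509352550447
handle 148 ((623.5226440429688, -217.79083251953125), (140.3363037109375, 47.505733489990234), 13.152647018432617) [[ 0.55436177 -0.22250174  0.10685668]
 [ 0.619592   -0.21490526  0.11213925]
 [ 0.67589815 -0.20818792  0.11843853]]
145 [[ 0.57176663 -0.22182629  0.10560028]
 [ 0.61984099 -0.21425507  0.11189322]
 [ 0.66703574 -0.20722185  0.11844212]]
mark 0.73 [ 0.62065395 -0.2077425   0.103     ]
t 11.3 tcp [ 0.4342 -0.2094  0.1747] yaw_y 91.93 d [-1.208 -0.091 -0.505] roll 0.0052 F [-0.8  0.5 -0.4] open 0.998 ff 0.0 tilt 0.0028
```

View pics/scene3.png

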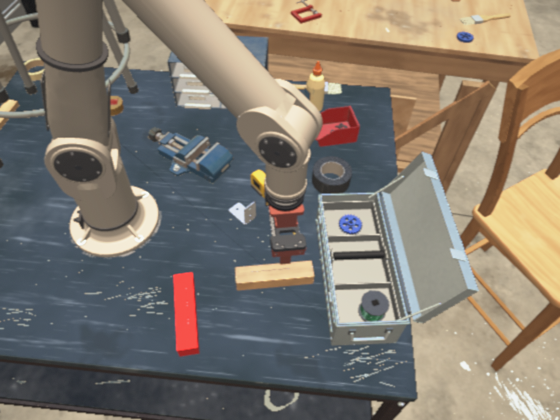

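The timber lies flat on the bench at about (274,275), clear of the box. The handle is at (0.618, -0.217) with its top near 0.113, matching the expected 0.114. Next I move over it with the fingers partly closed, so they clear the partitions.

```bash
python3 -m crank '[{"tx":-0.1,"ty":-0.05,"tz":-0.3,"roll":0.005,"grip":-0.2},{"tx":-0.3,"ty":-0.05,"tz":-0.5,"roll":0.005,"grip":-0.2},{"tx":-0.6,"ty":-0.05,"tz":-0.5,"roll":0.005,"grip":-0.2},{"tx":-0.9,"ty":-0.05,"tz":-0.5,"roll":0.005,"grip":-0.2},{"tx":-1,"ty":-0.05,"tz":-0.5,"roll":0.005,"grip":-0.2},{"tx":-1,"ty":-0.05,"tz":-0.5,"roll":0.005,"grip":-0.2}]' 50
python3 -m crank '[{"tx":-0.1,"ty":-0.04,"tz":0,"roll":0,"grip":-0.2},{"tx":-0.22,"ty":-0.08,"tz":0,"roll":0,"grip":-0.2},{"tx":-0.22,"ty":-0.08,"tz":0,"roll":0,"grip":-0.2},{"tx":-0.22,"ty":-0.08,"tz":0,"roll":0,"grip":-0.2}]' 50
python3 - <<'E'
from h import *
go([.618,-.217,.145],91)
go([.618,-.217,.102],91); print(ctrl.state()['qpos'])
E
```

```text
t: 11.9
tcp_pos: [0.5869, -0.211, 0.2491]
orientation: [[-1.0, -0.02, -0.002], [-0.02, 1.0, -0.0], [0.002, -0.0, -1.0]]
force: [-0.3, 0.1, -0.5]
opening: 0.606
finger_force: 0.0
t: 12.3
tcp_pos: [0.617, -0.2239, 0.2502]
orientation: [[-1.0, -0.017, -0.002], [-0.017, 1.0, 0.0], [0.002, 0.0, -1.0]]
force: [-0.8, -0.4, -0.0]
opening: 0.598
finger_force: 0.0
t 12.3 tcp [ 0.617  -0.2239  0.2502] yaw_y 90.97 d [-0.009  0.046  0.702] roll -0.0002 F [-0.8 -0.4 -0. ] open 0.598 ff 0.0 tilt 0.0022
t 12.3 tcp [ 0.617  -0.2239  0.2502] yaw_y 90.97 d [-0.01   0.046  0.988] roll -0.0002 F [-0.8 -0.4 -0. ] open 0.598 ff 0.0 tilt 0.0022
[-0.0469637   0.46258377  0.42167972  1.61400468 -0.2045984   1.11120002
  2.01473184]
```

```bash
python3 -m crank '[{"tx":-0.01,"ty":0.045,"tz":0.15,"roll":0,"grip":-0.2},{"tx":-0.01,"ty":0.045,"tz":0.35,"roll":0,"grip":-0.2},{"tx":-0.01,"ty":0.045,"tz":0.55,"roll":0,"grip":-0.2},{"tx":-0.01,"ty":0.045,"tz":0.7,"roll":0,"grip":-0.2},{"tx":-0.01,"ty":0.045,"tz":0.7,"roll":0,"grip":-0.2}]' 50
python3 -m crank '[{"tx":0,"ty":0,"tz":0.05,"roll":0,"grip":-0.2},{"tx":0,"ty":0,"tz":0.12,"roll":0,"grip":-0.2},{"tx":0,"ty":0,"tz":0.2,"roll":0,"grip":-0.2},{"tx":0,"ty":0,"tz":0.26,"roll":0,"grip":-0.2},{"tx":0,"ty":0,"tz":0.29,"roll":0,"grip":-0.2},{"tx":0,"ty":0,"tz":0.29,"roll":0,"grip":-0.2},{"tx":0,"ty":0,"tz":0.29,"roll":0,"grip":-0.2}]' 50
python3 -m crank '[{"tx":0,"ty":0,"tz":0,"roll":0,"grip":0.2},{"tx":0,"ty":0,"tz":0,"roll":0,"grip":0.4},{"tx":0,"ty":0,"tz":0,"roll":0,"grip":1},{"tx":0,"ty":0,"tz":0,"roll":0,"grip":1},{"tx":0,"ty":0,"tz":0,"roll":0,"grip":1},{"tx":0,"ty":0,"tz":0,"roll":0,"grip":1},{"tx":0,"ty":0,"tz":0,"roll":0,"grip":1}]' 50
```

```text
t: 12.8
tcp_pos: [0.6164, -0.2157, 0.1429]
orientation: [[-1.0, -0.018, -0.007], [-0.018, 1.0, 0.002], [0.007, 0.002, -1.0]]
force: [-1.0, -0.1, 0.3]
opening: 0.599
finger_force: 0.0
t: 13.5
tcp_pos: [0.62, -0.2168, 0.1027]
orientation: [[-1.0, -0.018, 0.0], [-0.018, 1.0, -0.0], [-0.0, -0.0, -1.0]]
force: [0.3, 0.0, 0.2]
opening: 0.598
finger_force: 0.0
t: 14.2
tcp_pos: [0.6199, -0.2169, 0.1027]
orientation: [[-1.0, -0.017, 0.0], [-0.017, 1.0, -0.0], [-0.0, -0.0, -1.0]]
force: [0.0, 0.1, 1.0]
opening: 0.18
finger_force: 49.5
```

The opening of 15.8 mm matches the 16 mm bar. Next I lift slowly.

```bash
python3 -m crank '[{"tx":0,"ty":0,"tz":-0.01,"roll":0,"grip":1},{"tx":0,"ty":0,"tz":-0.02,"roll":0,"grip":1},{"tx":0,"ty":0,"tz":-0.03,"roll":0,"grip":1},{"tx":0,"ty":0,"tz":-0.05,"roll":0,"grip":1},{"tx":0,"ty":0,"tz":-0.07,"roll":0,"grip":1},{"tx":0,"ty":0,"tz":-0.09,"roll":0,"grip":1},{"tx":0,"ty":0,"tz":-0.11,"roll":0,"grip":1},{"tx":0,"ty":0,"tz":-0.13,"roll":0,"grip":1},{"tx":0,"ty":0,"tz":-0.15,"roll":0,"grip":1},{"tx":0,"ty":0,"tz":-0.17,"roll":0,"grip":1},{"tx":0,"ty":0,"tz":-0.18,"roll":0,"grip":1},{"tx":0,"ty":0,"tz":-0.18,"roll":0,"grip":1}]' 50
python3 - <<'E'
from h import *
go([.62,-.217,.27],91); print(ctrl.state()['wrist_torque'])
c=optics.capture('scene'); cv2.imwrite('pics/scene4.png',cv2.resize(c['frame'][170:370,280:500,::-1],None,fx=3,fy=3)[:600])
E
```

```text
t: 15.4
tcp_pos: [0.62, -0.2167, 0.1299]
orientation: [[-1.0, -0.018, 0.0], [-0.018, 1.0, -0.0], [-0.0, -0.0, -1.0]]
force: [3.5, -0.5, -8.0]
opening: 0.179
finger_force: 49.5
t 15.4 tcp [ 0.62   -0.2167  0.1299] yaw_y 91.04 d [-0.    -0.002 -0.934] roll 0.0002 F [ 3.5 -0.5 -8. ] open 0.179 ff 49.5365309715271 tilt 0.0004
[-0.01258383 -0.70490411 -0.38321239]
```

View pics/scene4.png

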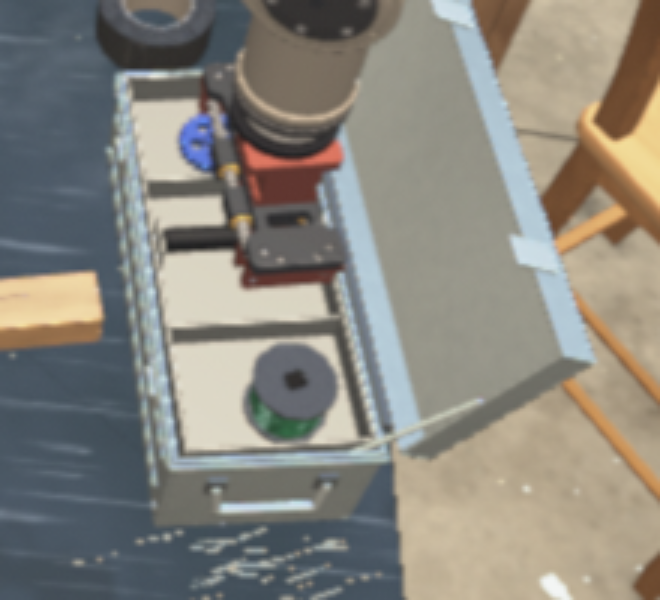

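The tray is rising with the spool at (290,390) and the gear at (205,140) still in it. A 3.5 N side force suggests it is rubbing the near wall, so I ease 1.5 mm toward +x and check the level.

```bash
python3 -m crank '[{"tx":-0.005,"ty":0,"tz":0,"roll":0,"grip":1},{"tx":-0.01,"ty":0,"tz":0,"roll":0,"grip":1},{"tx":-0.01,"ty":0,"tz":0,"roll":0,"grip":1}]' 50
python3 - <<'E'
from h import *
s=ctrl.state(); print(s['force'],s['wrist_torque'])
c=optics.capture('scene'); w=cloud(c); x,y,z=w[...,0],w[...,1],w[...,2]
m=(x>.565)&(x<.67)&(y>-.38)&(y<-.06)&(z>.07)&(z<.105)
p=w[m]; A=np.c_[p[:,:2]-[.617,-.217],np.ones(len(p))]
k=np.ones(len(p),bool)
for _ in range(6):
    a=np.linalg.lstsq(A[k],p[k,2],rcond=None)[0]; r=p[:,2]-A@a; k=abs(r)<.004
print('floor plane',a,k.sum())
E
```

```text
t: 15.75
tcp_pos: [0.6206, -0.2166, 0.1293]
orientation: [[-1.0, -0.018, -0.002], [-0.018, 1.0, 0.0], [0.002, 0.0, -1.0]]
force: [-0.3, 0.8, -6.3]
opening: 0.18
finger_force: 49.5
[-0.32014694  0.84254995 -6.28585407] [ 0.27736126  0.1284087  -0.40855472]
floor plane [0.00336252 0.00344321 0.09061483] 2255
```

Level to within 0.005 rad, and the side force is gone. I lift the rest of the way.

```bash
python3 -m crank '[{"tx":0,"ty":0,"tz":-0.02,"roll":0,"grip":1},{"tx":0,"ty":0,"tz":-0.05,"roll":0,"grip":1},{"tx":0,"ty":0,"tz":-0.08,"roll":0,"grip":1},{"tx":0,"ty":0,"tz":-0.11,"roll":0,"grip":1},{"tx":0,"ty":0,"tz":-0.14,"roll":0,"grip":1},{"tx":0,"ty":0,"tz":-0.17,"roll":0,"grip":1},{"tx":0,"ty":0,"tz":-0.2,"roll":0,"grip":1},{"tx":0,"ty":0,"tz":-0.23,"roll":0,"grip":1},{"tx":0,"ty":0,"tz":-0.26,"roll":0,"grip":1},{"tx":0,"ty":0,"tz":-0.28,"roll":0,"grip":1},{"tx":0,"ty":0,"tz":-0.29,"roll":0,"grip":1},{"tx":0,"ty":0,"tz":-0.29,"roll":0,"grip":1}]' 50
python3 -m crank '[{"tx":0,"ty":0,"tz":-0.02,"roll":0,"grip":1},{"tx":0,"ty":0,"tz":-0.06,"roll":0,"grip":1},{"tx":0,"ty":0,"tz":-0.12,"roll":0,"grip":1},{"tx":0,"ty":0,"tz":-0.19,"roll":0,"grip":1},{"tx":0,"ty":0,"tz":-0.27,"roll":0,"grip":1},{"tx":0,"ty":0,"tz":-0.35,"roll":0,"grip":1},{"tx":0,"ty":0,"tz":-0.43,"roll":0,"grip":1},{"tx":0,"ty":0,"tz":-0.51,"roll":0,"grip":1},{"tx":0,"ty":0,"tz":-0.59,"roll":0,"grip":1},{"tx":0,"ty":0,"tz":-0.65,"roll":0,"grip":1},{"tx":0,"ty":0,"tz":-0.69,"roll":0,"grip":1},{"tx":0,"ty":0,"tz":-0.71,"roll":0,"grip":1}]' 50
python3 -m crank '[{"tx":0,"ty":0,"tz":0,"roll":0,"grip":1},{"tx":0,"ty":0,"tz":0,"roll":0,"grip":1},{"tx":0,"ty":0,"tz":0,"roll":0,"grip":1},{"tx":0,"ty":0,"tz":0,"roll":0,"grip":1},{"tx":0,"ty":0,"tz":0,"roll":0,"grip":1},{"tx":0,"ty":0,"tz":0,"roll":0,"grip":1},{"tx":0,"ty":0,"tz":0,"roll":0,"grip":1},{"tx":0,"ty":0,"tz":0,"roll":0,"grip":1}]' 50
python3 - <<'E'
from h import *
s=ctrl.state(); print(s['force'],s['wrist_torque'],abs(s['joint_velocities']).max() if hasattr(s['joint_velocities'],'max') else s['joint_velocities'])
c=optics.capture('scene'); w=cloud(c); x,y,z=w[...,0],w[...,1],w[...,2]
m=(x>.565)&(x<.67)&(y>-.38)&(y<-.06)&(z>.2)&(z<.26)
p=w[m]; A=np.c_[p[:,:2]-[.617,-.217],np.ones(len(p))]; k=np.ones(len(p),bool)
k=abs(p[:,2]-.238)<.01
for _ in range(6):
    a=np.linalg.lstsq(A[k],p[k,2],rcond=None)[0]; r=p[:,2]-A@a; k=abs(r)<.004
print('floor plane',a,k.sum()); cv2.imwrite('pics/scene5.png',c['frame'][:,:,::-1])
E
```

```text
t: 17.0
tcp_pos: [0.6219, -0.2166, 0.1736]
orientation: [[-1.0, -0.019, 0.001], [-0.019, 1.0, -0.0], [-0.001, -0.0, -1.0]]
force: [0.0, 0.4, -6.2]
opening: 0.183
finger_force: 49.8
t: 18.2
tcp_pos: [0.6215, -0.2167, 0.2802]
orientation: [[-1.0, -0.018, 0.001], [-0.018, 1.0, -0.0], [-0.001, -0.0, -1.0]]
force: [-0.2, -0.5, -6.2]
opening: 0.178
finger_force: 49.8
t: 19.0
tcp_pos: [0.6213, -0.2167, 0.2796]
orientation: [[-1.0, -0.018, 0.0], [-0.018, 1.0, 0.0], [-0.0, 0.0, -1.0]]
force: [0.7, -0.4, -7.0]
opening: 0.175
finger_force: 49.8
[ 0.71020053 -0.42046148 -7.00078729] [ 0.32433163 -0.05502087  0.05990508] 0.0014905445429330112
floor plane [0.00140859 0.00282511 0.24086942] 2711
```

View pics/scene5.png

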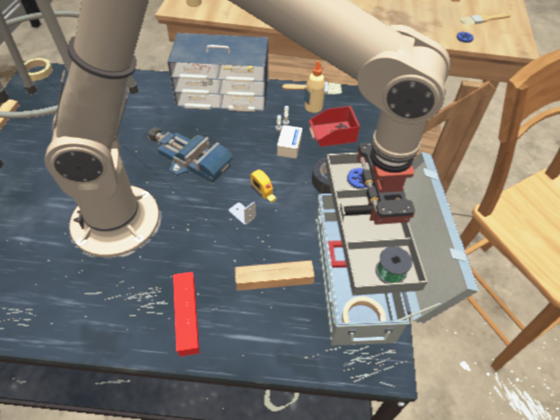

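The tray is up and level with its underside at about 0.237 m. The spool is in it at (396,262) and the gear at (357,178). The timber lies on the bench at (274,275) and the bystanders have not moved. I'm handing in.

```bash
python3 -c "
from plant import ctrl
print(ctrl.job_done())"
```

```text
the job is handed in; nothing more can be done
None
```

I've handed the job in: the offcut lies flat on the bench clear of the box, and the arm is holding the tray level and steady, underside about 117 mm above the rim, with the spool and gear still in it; the hand-in returned no verdict.

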